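# Feed the top quarry tile from the stack onto the wet saw

## Task

Slide the top tile sideways off the stack and onto the table of the tile saw, leaving the tiles under it just as they lie, and press it lightly home for a moment so that it sits flush along the rip guide. Then feed it forward along the guide until you feel it bear lightly on the front of the blade, and leave it there, flat on the table, flush with the guide and touching the blade. Go gently, as knocks chip the tile's edges, keep it level, and leave the other things on the bench alone.

Things in the scene. Friction and masses are not known exactly. Their poses are not given: they have to be found in the camera images.
- top_tile: the stack's top tile, to be moved: a hand-made terracotta quarry tile, nominally 150 mm square but up to 5 mm more or less each way, 14 mm thick, 0.5 to 0.9 kg, too wide to grip. Origin at the centre of its underside, x and y along its edges, z up. Sliding it takes 3 to 10 N, up to 15 N along the guide; pressing home is some 5 N more. Its edges chip at over 12 N against guide or 10 N against blade
- tile_2: the next tile down, like the top tile (nominally 150 mm square, up to 3 mm out, 14 mm thick); it bears the top tile. Origin at the centre of its underside. Tiles in the stack lie loose on one another, squared up by hand to a few mm
- tile_3: third tile down, the same size, origin at the centre of its underside
- tile_4: fourth tile down, the same size, origin at the centre of its underside
- tile_5: bottom tile, the same size, lying on the paving block, origin at the centre of its underside
- paver: heavy concrete paving block 160 x 160 x 60 mm that carries the five tiles (the top tile's underside is 116 mm above the bench); it does not move. Origin at the centre of its underside
- saw: bench-top wet tile saw, off and fixed. Origin on the bench under the middle of its table; x is the feed direction (worker's side to blade), y left, z up. Steel table 400 (x) by 380 mm (y), top 114 mm above the bench, 2 mm below the top tile's underside; the stack stands 15 to 60 mm off its right (-y) edge. Blade guard over the blade: x 35 to 200 mm, 26 mm wide, 52 to 82 mm above the table
- blade: diamond blade, a fixed steel disc 180 mm across, 3 mm thick, upright in the saw's x-z plane, 45 mm of it standing above the table. Origin at its centre, 45 mm below the table top (saw frame: x 90, y 20 mm); axes as the saw's. At table height, where the tile's front edge meets it, its front rim is at x = -78 mm
- guide: rip guide, an aluminium bar 400 x 20 mm, 22 mm high, fixed on the saw table left of the blade, parallel to the feed, at a distance set anew each time. Origin at the foot of the middle of its right (-y) face, which the tile bears against; x along the feed, y left, away from the tile
- offcut: bystander: strip of the same tile, 150 x 32 x 14 mm, lying on the saw table to the left of the guide, origin at the centre of its underside
- pencil: bystander: flat carpenter's pencil, 145 x 12 x 8 mm, on the saw table right of the blade, toward the rear, origin at its underside
- nippers: bystander: tile nippers, about 200 x 75 x 16 mm, lying on the bench on the near side (-x) of the paving block, origin near the middle at the underside
- tape: bystander: tape measure, 78 x 70 x 35 mm, on the bench to the right, origin at the centre of its underside
- trowel: bystander: notched trowel, blade 280 x 110 mm, 63 mm high with its handle, on the bench to the left, origin at the centre of its underside
- mallet: bystander: rubber mallet, 320 mm long, head 64 mm across, on the bench to the left, origin at the underside near the middle
- spacer_jar: bystander: jar of tile spacers, 72 mm across, 85 mm high, on the bench to the right, origin at the centre of its underside
Things that resemble listed ones, but are neither listed nor needed, are in the scene too. Leave any white look-alike of the top_tile alone.

How it is judged:
By the outcome, as a careful person would: the job done as asked, in the order asked, and still so for the second after the job is handed in, with the robot touching nothing.
It also fails if it takes over 70 s, if anything falls off the work surface, if the arm or the gripper's body presses on something with over 40 N, if the wrist force passes 120 N, or if a joint passes its speed limit or range.

## Robot

A 6-joint arm with a two-finger parallel gripper is mounted at the origin on the work surface. World frame = base frame: x ahead of the robot, y to its left, z up, the work surface at z = 0. Lengths are in m, angles in degrees, forces in N, time in s.
With the tool pointing down it reaches from about 0.375 to 0.75 m from the base axis. Payload 9 kg.
Tool frame: the origin (TCP) lies where the fingers leave the gripper's body, on its centre line; the fingertips stand 73 mm ahead of it and the grasp point (between the pads) lies 54 mm ahead of it (robot.tip_reach is the distance from the TCP to the fingertips, in m); z points along the fingers, y is the direction in which the jaws open and shut (so a half turn about z gives the same grasp; the last joint's range is limited). The gripper opens to 85 mm and grips with 20 to 120 N. Pads are 22 mm wide; open, the fingers measure 114 mm over their backs; the gripper's body (76 mm by 85 mm) begins 54 mm behind the grasp point. The pads swing forward as they close: fully open they stand 13 mm farther back than shut.
Start: joints at [58.402, 5.964, 5.575, 89.605, 0, 77.527], TCP at [0.197, 0.567, 0.304] pointing down, gripper open.
Joint ranges: [-171.21, 171.21], [-48.23, 106.86], [-62.78, 66.21], [-105.2, 120.99], [-86.42, 89.51], [-180, 180]. Speed limits (degrees/s): [127.2, 127.2, 147.25, 180, 180, 180].

## Interface

Orientations are given as [roll, pitch, yaw] about the fixed x, y, z axes, in that order (R = Rz(yaw) Ry(pitch) Rx(roll)).
In Python, from plant import robot gives the robot as it stands. Calls block until the motion is done:
- robot.move_pose(position, orientation): joint-space move of the TCP to a pose.
- robot.line_to(position, vel=0.15, rotation=None, guard=None): straight line of the TCP; rotation=None keeps the orientation; vel is the mean speed in m/s. With guard (N) it stops when the force on the tool has changed by that much, and returns True; else False.
- robot.goto_joints(angles): joint-space move.
- robot.set_gripper(opening): finger opening in m; the grip force is fixed at half the most; returns when the fingers have stopped.
- robot.pause(seconds).
- robot.ik(position, orientation): joint angles nearest the present ones, or None.
- robot.observe(): the state.
- robot.grab_frame(name): name is "scene" or "side" or "wrist"; returns the picture (384x512x3 uint8, blue, green, red); there is no depth.
- robot.get_calibration(name): a dict with "vertical_fov" (degrees; the focal length in pixels is half the picture's height over the tangent of half this angle, whatever the lens; pixels are square), "cx", "cy" (the principal point, pixels), "rvec" (rotation vector, rad) and "tvec" (3), from world to camera coordinates, as OpenCV has them. Camera axes: x right, y down, z forward; pixel columns grow to the right and rows downward; lengths in m; the calibration is good to about 2 mm. A picture is of the moment at which its call begins: read the wrist's pose just before it. get_calibration takes no time and is no camera call; for the wrist camera it gives the pose at the moment of the call.
A pose or a line that the arm cannot do raises robot.IKError and nothing moves.
- robot.job_done(): hands the job in, once; it reports no verdict.
The state is a dict: "time": time; "q": joint angles; "qvel": joint speeds; "joint_torque": joint torques, N m; "tool_pos": TCP position; "tcp_rot": TCP orientation; "ft_force": force on the tool from outside, world axes, zero at the start; "torque": the same for the moment, N m; "gripper_width": finger opening in m.
Only numpy, scipy, OpenCV 4.12 (cv2) and the standard library are available. Lean on these libraries where they do the work, as an engineer would, in place of code of your own. Each camera call takes 0.05 s, during which the arm holds its last target.

## Working session

There is one attempt and no reset: what is moved stays moved. The work goes in short steps, each a Python script; the robot and the scene stay as the last script left them, time stands still between calls to the robot, and variables do not carry over. Pictures are saved under pics/ and viewed, and the job is handed in when it is done.

```bash
ls; mkdir -p pics; python3 - <<'E'
from plant import robot
import cv2
for n in ["scene","side","wrist"]:
    f=robot.grab_frame(n); cv2.imwrite(f"pics/{n}0.png",f); print(n,robot.get_calibration(n))
o=robot.observe(); print(o)
E
```

```text
pics
scene {'vertical_fov': 52.549210213411186, 'cx': 253.08664089055512, 'cy': 193.9433972527804, 'rvec': array([ 0.73535538,  2.6944675 , -0.96752213]), 'tvec': array([ 0.4845508 , -0.15714355,  1.35500598])}
side {'vertical_fov': 51.62429369831723, 'cx': 260.39005394202877, 'cy': 186.5659670158408, 'rvec': array([ 2.1490312 , -0.39343513,  0.2313867 ]), 'tvec': array([-0.519867  ,  0.16941093,  1.13638052])}
wrist {'vertical_fov': 64.88736075060928, 'cx': 256.43131011009365, 'cy': 190.42984179582305, 'rvec': array([-2.33297775, -1.66041344, -0.26994374]), 'tvec': array([-0.59955186, -0.04124936,  0.38056193])}
{'time': 0.15, 'q': array([ 5.84020928e+01,  5.99180559e+00,  5.53938140e+00,  8.96042734e+01,
       -1.18046121e-03,  7.75279020e+01]), 'qvel': array([-0.10585769, -0.12579652,  0.11047577, -0.05056027,  0.03327715,
       -0.09292539]), 'joint_torque': array([ 1.76949823e-03, -5.57353878e+01,  5.04010499e+01,  1.25095015e-02,
       -3.21706175e-04, -1.20552903e-05]), 'tool_pos': array([0.19647947, 0.56673947, 0.30331027]), 'tcp_rot': array([-1.79944385e+02, -1.10920451e-02,  1.60874186e+02]), 'ft_force': array([0.09207873, 0.90531834, 0.89903478]), 'torque': array([-0.05247941,  0.0306966 ,  0.01327299]), 'gripper_width': 0.0853498007941262}
```

View pics/scene0.png

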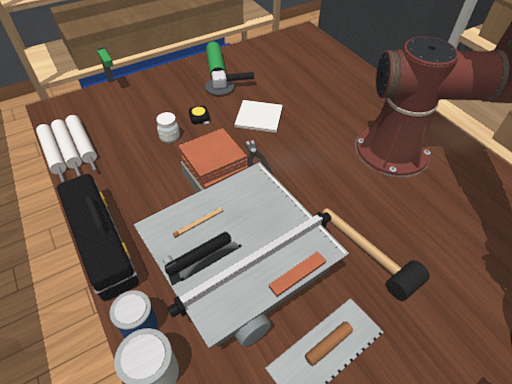

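View pics/side0.png

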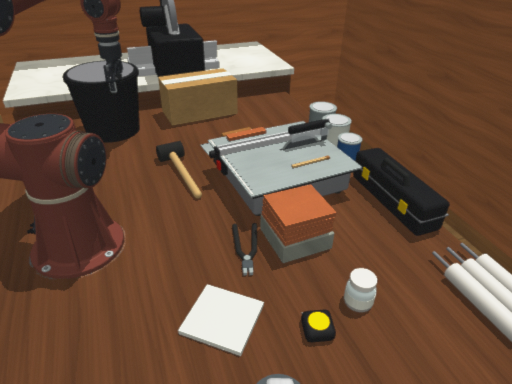

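View pics/wrist0.png

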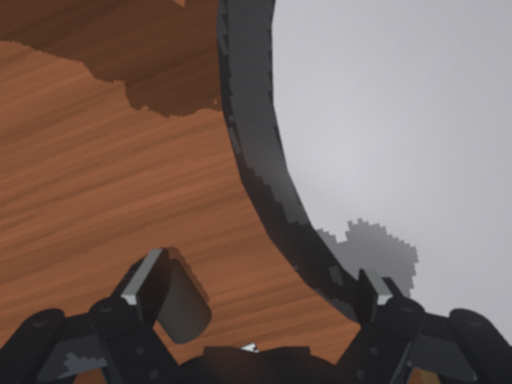

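The scene view shows the stack at about (213,155), the saw table's corners near (136,226), (262,166), (347,253) and (212,341), the guide from (178,300) to (325,218), and the guard near (200,253). Next I'll zoom in to pick corners.

```bash
cat > h.py <<'E'
import numpy as np, cv2
def K(c,h=384):
    f=h/2/np.tan(np.radians(c["vertical_fov"]/2)); return np.array([[f,0,c["cx"]],[0,f,c["cy"]],[0,0,1]])
def unproj(c,uv,z):
    R=cv2.Rodrigues(np.array(c["rvec"]))[0]; t=np.array(c["tvec"])
    o=-R.T@t; d=R.T@np.linalg.inv(K(c))@np.array([uv[0],uv[1],1.]); return o+d*(z-o[2])/d[2]
def proj(c,P):
    return cv2.projectPoints(np.array(P,float).reshape(-1,3),np.array(c["rvec"]),np.array(c["tvec"]),K(c),None)[0].reshape(-1,2)
E
python3 - <<'E'
import cv2
a=cv2.imread("pics/scene0.png")[120:350,120:360]; cv2.imwrite("pics/sz.png",cv2.resize(a,None,fx=2.5,fy=2.5,interpolation=cv2.INTER_CUBIC))
a=cv2.imread("pics/side0.png")[110:270,190:370]; cv2.imwrite("pics/siz.png",cv2.resize(a,None,fx=3.5,fy=3.5,interpolation=cv2.INTER_CUBIC))
from plant import robot
from h import *
c=robot.get_calibration("scene")
for uv in [(136,226),(262,166),(347,253),(212,341)]: print(unproj(c,uv,.114))
for uv in [(181,156),(230,131),(247,158),(197,186)]: print(unproj(c,uv,.130))
c=robot.get_calibration("side")
for uv in [(264,198),(318,188),(334,213),(277,225)]: print(unproj(c,uv,.130))
E
```

```text
[ 0.8859537  -0.04878944  0.114     ]
[ 0.49421267 -0.06690897  0.114     ]
[0.46808219 0.2897184  0.114     ]
[0.84988481 0.31245296 0.114     ]
[ 0.6868173  -0.20865548  0.13      ]
[ 0.50999799 -0.23300853  0.13      ]
[ 0.52358456 -0.10379044  0.13      ]
[ 0.69643527 -0.07950145  0.13      ]
[ 0.51606865 -0.12931119  0.13      ]
[ 0.68413436 -0.13720622  0.13      ]
[ 0.66874443 -0.25724206  0.13      ]
[ 0.50404963 -0.2503498   0.13      ]
```

View pics/sz.png

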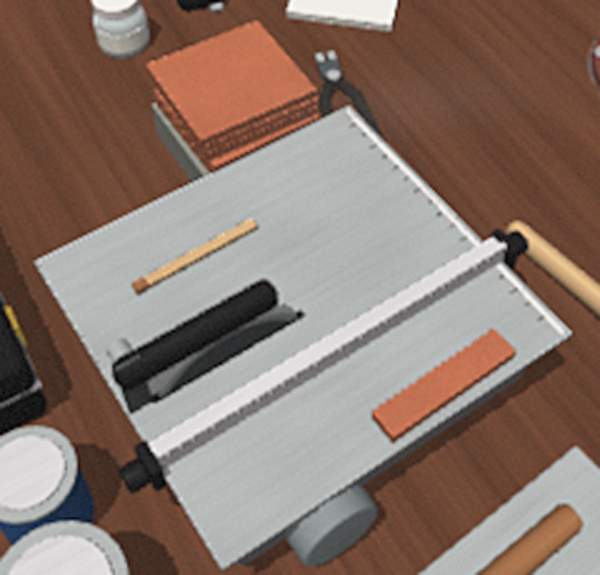

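View pics/siz.png

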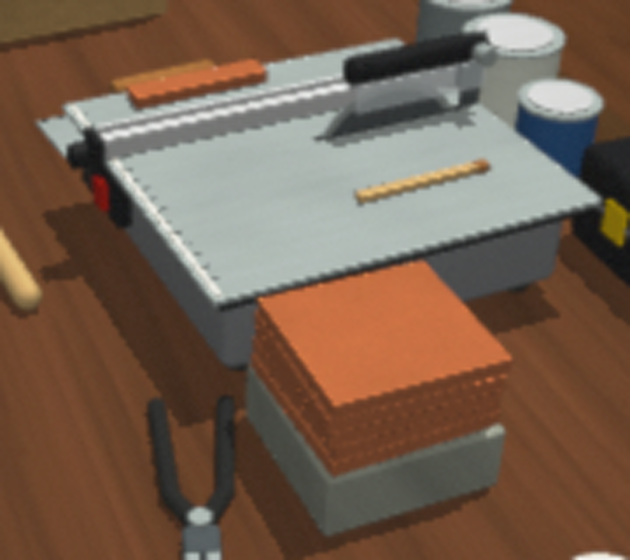

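```bash
python3 - <<'E'
from plant import robot
from h import *
np.set_printoptions(precision=4,suppress=True)
c=robot.get_calibration("scene"); d=robot.get_calibration("side")
for k in (c,d):
    R=cv2.Rodrigues(k["rvec"])[0]; print("cam",-R.T@k["tvec"])
S=lambda u,v:(u/2.5+120-.3,v/2.5+120-.3)
T=lambda u,v:(u/3.5+190-.36,v/3.5+110-.36)
print("tile scene")
A=[unproj(c,S(*p),.130)[:2] for p in [(147,67),(258,21),(319,94),(205,138)]]
B=[unproj(d,T(*p),.130)[:2] for p in [(511,357),(337,405),(257,297),(427,261)]]
for P in (A,B):
    P=np.array(P); print(P, P.mean(0), [np.linalg.norm(P[i]-P[i-1]) for i in range(4)]); 
    for i in range(4):
        e=P[i]-P[i-1]; print(np.degrees(np.arctan2(e[1],e[0])),end=' ')
    print()
print("saw scene")
for P in (np.array([unproj(c,S(*p),.114)[:2] for p in [(37,263),(350,108),(571,334),(227,567)]]),):
    print(P, P.mean(0), [np.linalg.norm(P[i]-P[i-1]) for i in range(4)]); 
    for i in range(4):
        e=P[i]-P[i-1]; print(np.degrees(np.arctan2(e[1],e[0])),end=' ')
print("guide top right edge scene")
for p in [(150,448),(494,238)]: print(unproj(c,S(*p),.136))
print("side: saw corners")
for p in [(222,303),(602,205),(38,124),(400,42)]: print(unproj(d,T(*p),.114))
print("side blade tip", unproj(d,T(318,138),.114), "scene",unproj(c,S(303,314),.114))
print("guide foot side", unproj(d,T(115,156),.114),unproj(d,T(345,106),.114))
E
```

```text
cam [0.9248 0.5967 0.9403]
cam [ 0.1663 -0.9648  0.7948]
tile scene
[[ 0.6768 -0.2495]
 [ 0.5227 -0.2562]
 [ 0.5214 -0.1058]
 [ 0.6673 -0.1102]] [ 0.5971 -0.1804] [np.float64(0.13957195135461564), np.float64(0.15424730840848289), np.float64(0.15040593460700175), np.float64(0.1459385497891269)]
-86.05814982558961 -177.48446147167152 90.52137583169052 -1.7229867428816168 
[[ 0.676  -0.2536]
 [ 0.5252 -0.2596]
 [ 0.5198 -0.1127]
 [ 0.6756 -0.1131]] [ 0.5991 -0.1847] [np.float64(0.1404468937769194), np.float64(0.15087211362993844), np.float64(0.14701335059105852), np.float64(0.15577306534861182)]
-89.85464870306745 -177.71525549798048 92.09586840898325 -0.16696364440249437 
saw scene
[[ 0.8881 -0.054 ]
 [ 0.4935 -0.0811]
 [ 0.4663  0.2918]
 [ 0.8577  0.321 ]] [0.6764 0.1194] [np.float64(0.3762615462524294), np.float64(0.39554774797887027), np.float64(0.3738533046120859), np.float64(0.3924798333064653)]
-85.36446107514571 -176.07618497318245 94.16881697980071 4.271643127170674 guide top right edge scene
[0.8716 0.2025 0.136 ]
[0.4736 0.1707 0.136 ]
side: saw corners
[ 0.4978 -0.0902  0.114 ]
[ 0.885  -0.0651  0.114 ]
[0.4302 0.2607 0.114 ]
[0.8633 0.3126 0.114 ]
side blade tip [0.686  0.1399 0.114 ] scene [0.6817 0.1386 0.114 ]
guide foot side [0.4847 0.1731 0.114 ] [0.7399 0.1929 0.114 ]
```

```bash
python3 - <<'E'
from plant import robot
from h import *
from scipy.spatial.transform import Rotation as Ro
np.set_printoptions(precision=4,suppress=True)
c=robot.get_calibration("wrist"); R=cv2.Rodrigues(c["rvec"])[0]; p=-R.T@c["tvec"]
o=robot.observe(); Rt=Ro.from_euler('xyz',o["tcp_rot"],degrees=True).as_matrix()
print("cam in tool",Rt.T@(p-o["tool_pos"]),"axes in tool (cols=x,y,z)\n",Rt.T@R.T, robot.tip_reach)
for yaw in (94,-86,184,4):
    for P in ([.59,-.29,.2],[.6,.02,.2],[.52,.11,.2],[.6,-.03,.45],[.55,0,.42]):
        print(yaw,P,robot.ik(P,[180,0,yaw]))
E
```

```text
cam in tool [ 0.0822  0.0003 -0.0694] axes in tool (cols=x,y,z)
 [[-0.0002 -0.9476 -0.3194]
 [ 1.      0.0001 -0.0009]
 [ 0.0008 -0.3194  0.9476]] 0.0726
94 [0.59, -0.29, 0.2] [-37.5447  16.2749   6.3053  80.0303   0.      48.4553]
94 [0.6, 0.02, 0.2] [-10.558    6.3532  -4.8092  78.8377   0.      75.442 ]
94 [0.52, 0.11, 0.2] [ -2.1688  -5.6799 -16.8856  78.7943   0.      83.8312]
94 [0.6, -0.03, 0.45] [-15.3208  11.8231  27.5651 105.742    0.      70.6792]
94 [0.55, 0, 0.42] [-13.6291   0.7836  12.4663 101.6827   0.      72.3709]
-86 [0.59, -0.29, 0.2] [ -37.5447   16.2749    6.3053   80.0303    0.     -131.5447]
-86 [0.6, 0.02, 0.2] [ -10.558     6.3532   -4.8092   78.8377    0.     -104.558 ]
-86 [0.52, 0.11, 0.2] [ -2.1688  -5.6799 -16.8856  78.7943   0.     -96.1688]
-86 [0.6, -0.03, 0.45] [ -15.3208   11.8231   27.5651  105.742     0.     -109.3208]
-86 [0.55, 0, 0.42] [ -13.6291    0.7836   12.4663  101.6827    0.     -107.6291]
184 [0.59, -0.29, 0.2] [-37.5447  16.2749   6.3053  80.0303   0.     -41.5447]
184 [0.6, 0.02, 0.2] [-10.558    6.3532  -4.8092  78.8377   0.     -14.558 ]
184 [0.52, 0.11, 0.2] [ -2.1688  -5.6799 -16.8856  78.7943   0.      -6.1688]
184 [0.6, -0.03, 0.45] [-15.3208  11.8231  27.5651 105.742    0.     -19.3208]
184 [0.55, 0, 0.42] [-13.6291   0.7836  12.4663 101.6827   0.     -17.6291]
4 [0.59, -0.29, 0.2] [-37.5447  16.2749   6.3053  80.0303   0.     138.4553]
4 [0.6, 0.02, 0.2] [-10.558    6.3532  -4.8092  78.8377   0.     165.442 ]
4 [0.52, 0.11, 0.2] [ -2.1688  -5.6799 -16.8856  78.7943   0.     173.8312]
4 [0.6, -0.03, 0.45] [-15.3208  11.8231  27.5651 105.742    0.     160.6792]
4 [0.55, 0, 0.42] [-13.6291   0.7836  12.4663 101.6827   0.     162.3709]
```

```bash
python3 - <<'E'
from plant import robot
from h import *
np.set_printoptions(precision=4,suppress=True)
robot.line_to([.197,.567,.42],vel=.3)
import pickle
D={}
for n,P in (("a",[.62,.16,.43]),("b",[.60,-.13,.43])):
    robot.move_pose(P,[180,0,94]); robot.pause(.2)
    c=robot.get_calibration("wrist"); f=robot.grab_frame("wrist"); cv2.imwrite(f"pics/w{n}.png",f); D[n]=c
    o=robot.observe(); print(o["time"],o["tool_pos"],o["tcp_rot"],o["ft_force"])
    cv2.imwrite(f"pics/w{n}2.png",cv2.resize(f,(800,600),interpolation=cv2.INTER_CUBIC))
pickle.dump(D,open("D.pkl","wb"))
E
```

```text
3.0417 [0.6198 0.1605 0.4301] [179.9932  -0.001   94.051 ] [-0.1598 -0.8807  0.7067]
4.4083 [ 0.6002 -0.1289  0.4301] [179.9955  -0.0024  94.089 ] [-0.0769  0.8232 -0.2429]
```

View pics/wa2.png

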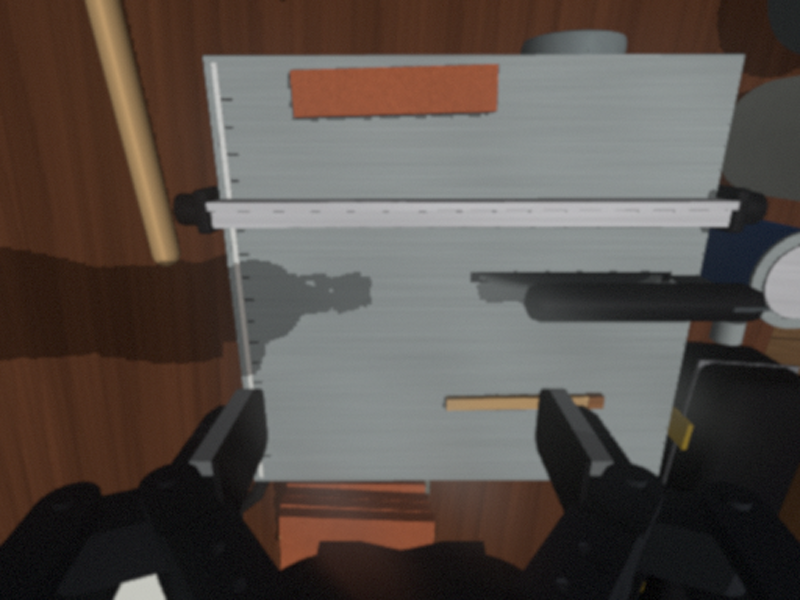

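View pics/wb2.png

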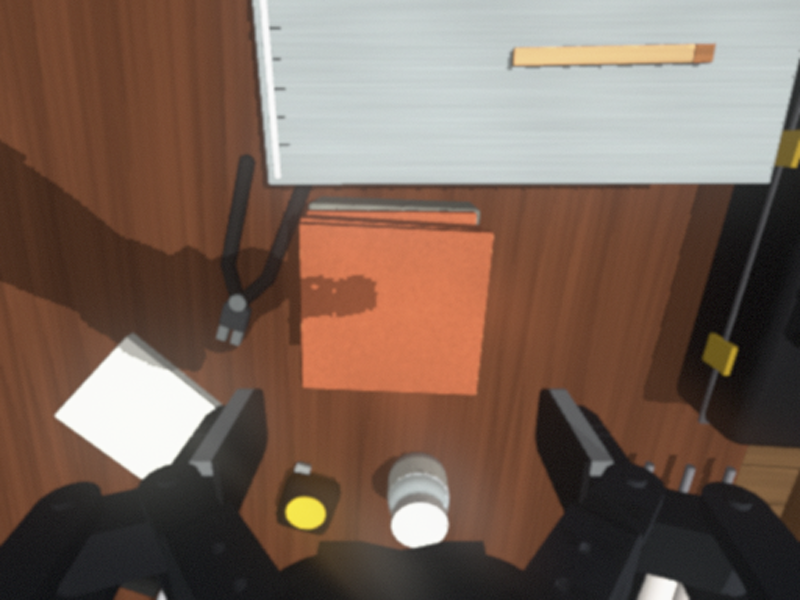

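The wrist views show the tile's corners at about (300,217), (493,233), (477,394) and (303,388) (800x600 picture). They also show the guide's foot at v≈227, the blade's front tip at (471,275) and the table's right edge at v≈480.

```bash
cat > m.py <<'E'
from h import *
import pickle
np.set_printoptions(precision=4,suppress=True)
D=pickle.load(open("D.pkl","rb")); s=512/800
W=lambda n,u,v,z: unproj(D[n],((u+.5)*s-.5,(v+.5)*s-.5),z)[:2]
ang=lambda e:np.degrees(np.arctan2(e[1],e[0]))
P=np.array([W("b",*p,.130) for p in [(300,217),(493,233),(477,394),(303,388)]])
print("tile",P,P.mean(0),[ (np.linalg.norm(P[i]-P[i-1]),ang(P[i]-P[i-1])) for i in range(4)])
P=np.array([W("a",*p,.114) for p in [(204,56),(743,55),(665,481),(262,481)]])
print("saw",P,P.mean(0),[ (np.linalg.norm(P[i]-P[i-1]),ang(P[i]-P[i-1])) for i in range(4)])
a,b=W("a",212,227,.114),W("a",730,227,.114); print("foot",a,b,ang(b-a))
a,b=W("a",208,202,.136),W("a",738,202,.136); print("top back",a,b,ang(b-a))
print("blade",W("a",471,275,.114), W("a",472,278,.114))
print("table edge in b",W("b",267,184,.114),W("b",770,184,.114))
E
python3 m.py
python3 - <<'E'
import cv2
a=cv2.imread("pics/wa.png")
cv2.imwrite("pics/wa_z1.png",cv2.resize(a[115:215,120:300],None,fx=4.4,fy=4.4,interpolation=cv2.INTER_CUBIC))
cv2.imwrite("pics/wa_z2.png",cv2.resize(a[115:215,290:470],None,fx=4.4,fy=4.4,interpolation=cv2.INTER_CUBIC))
a=cv2.imread("pics/wb.png")
cv2.imwrite("pics/wb_z1.png",cv2.resize(a[120:260,180:330],None,fx=4.2,fy=4.2,interpolation=cv2.INTER_CUBIC))
E
```

```text
tile [[ 0.5201 -0.11  ]
 [ 0.6721 -0.1117]
 [ 0.6772 -0.2558]
 [ 0.5232 -0.2607]] [ 0.5982 -0.1846] [(np.float64(0.15079390255565991), np.float64(91.18945778774051)), (np.float64(0.15205731804456846), np.float64(-0.6734547292444845)), (np.float64(0.14416122596509315), np.float64(-87.98506613380148)), (np.float64(0.15406327904481487), np.float64(-178.1766207164459))]
saw [[ 0.4657  0.2901]
 [ 0.8608  0.3189]
 [ 0.8983 -0.0597]
 [ 0.4994 -0.0876]] [0.6811 0.1154] [(np.float64(0.37918101503892054), np.float64(95.10837509842386)), (np.float64(0.3961770451497167), np.float64(4.159604155252733)), (np.float64(0.3803522359295195), np.float64(-84.35053481077654)), (np.float64(0.3997890824058781), np.float64(-175.99727229027144))]
foot [0.4644 0.1635] [0.8885 0.1935] 4.043555760755058
top back [0.471 0.187] [0.8733 0.2155] 4.046825078410306
blade [0.6811 0.1378] [0.6823 0.1353]
table edge in b [ 0.4906 -0.0883] [ 0.8907 -0.0597]
```

View pics/wa_z1.png

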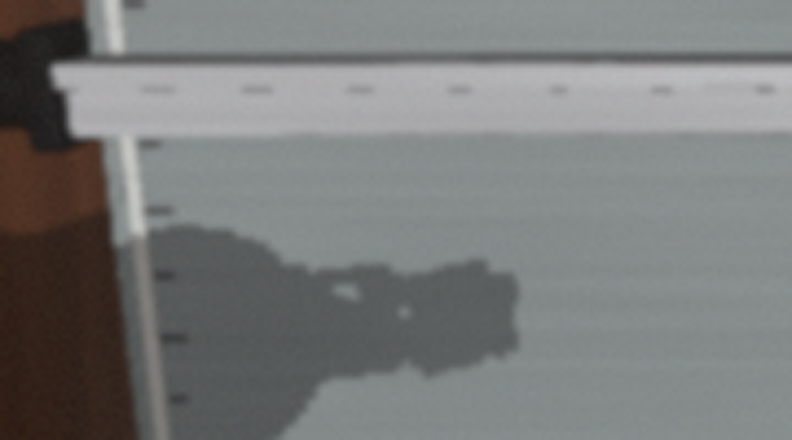

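View pics/wa_z2.png

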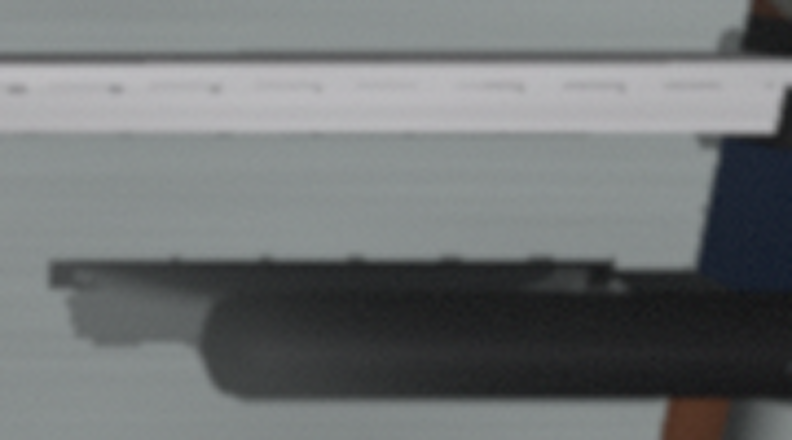

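View pics/wb_z1.png

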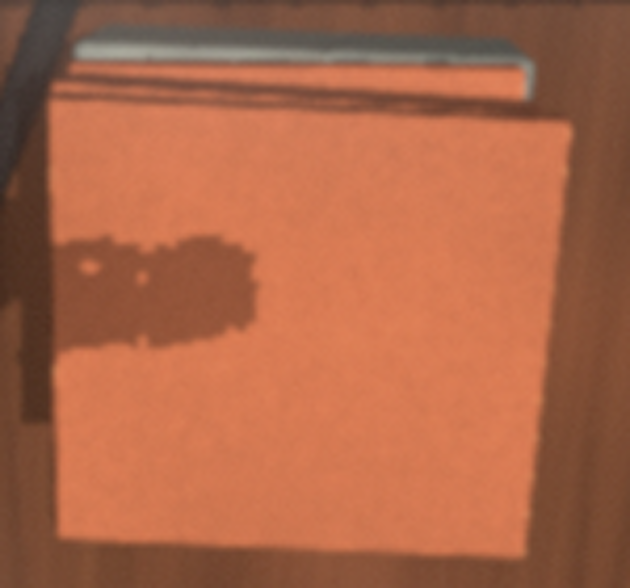

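```bash
python3 - <<'E'
from m import *
f=cv2.imread("pics/wb.png")
P=[(191.1,142.8),(315.6,149.2),(304.9,252),(193.7,247.8)]
c=D["b"]
Q=np.array([unproj(c,p,.130)[:2] for p in P]); print(Q,Q.mean(0),[ (np.linalg.norm(Q[i]-Q[i-1]),ang(Q[i]-Q[i-1])) for i in range(4)])
# reproject check with lower tiles' +y edges (crop coords /4.2+180,120)
g=lambda u,v:((u+.5)/4.2+180-.5,(v+.5)/4.2+120-.5)
for z,p,q in ((.116,(52,85),(530,112)),(.102,(75,75),(520,102))): print(z,unproj(c,g(*p),z)[:2],unproj(c,g(*q),z)[:2])
g=lambda u,v:((u+.5)/4.4+120-.5,(v+.5)/4.4+115-.5)
h=lambda u,v:((u+.5)/4.4+290-.5,(v+.5)/4.4+115-.5)
c=D["a"]
a,b=unproj(c,g(70,135),.114)[:2],unproj(c,h(778,134),.114)[:2]; print("foot",a,b,np.linalg.norm(a-b),ang(b-a))
a,b=unproj(c,g(50,62),.136)[:2],unproj(c,h(792,60),.136)[:2]; print("topback",a,b,np.linalg.norm(a-b),ang(b-a))
a,b=unproj(c,g(60,90),.136)[:2],unproj(c,h(720,86),.136)[:2]; print("topfront?",a,b,np.linalg.norm(a-b),ang(b-a))
E
```

```text
tile [[ 0.5201 -0.11  ]
 [ 0.6721 -0.1117]
 [ 0.6772 -0.2558]
 [ 0.5232 -0.2607]] [ 0.5982 -0.1846] [(np.float64(0.15079390255565991), np.float64(91.18945778774051)), (np.float64(0.15205731804456846), np.float64(-0.6734547292444845)), (np.float64(0.14416122596509315), np.float64(-87.98506613380148)), (np.float64(0.15406327904481487), np.float64(-178.1766207164459))]
saw [[ 0.4657  0.2901]
 [ 0.8608  0.3189]
 [ 0.8983 -0.0597]
 [ 0.4994 -0.0876]] [0.6811 0.1154] [(np.float64(0.37918101503892054), np.float64(95.10837509842386)), (np.float64(0.3961770451497167), np.float64(4.159604155252733)), (np.float64(0.3803522359295195), np.float64(-84.35053481077654)), (np.float64(0.3997890824058781), np.float64(-175.99727229027144))]
foot [0.4644 0.1635] [0.8885 0.1935] 4.043555760755058
top back [0.471 0.187] [0.8733 0.2155] 4.046825078410306
blade [0.6811 0.1378] [0.6823 0.1353]
table edge in b [ 0.4906 -0.0883] [ 0.8907 -0.0597]
[[ 0.5192 -0.115 ]
 [ 0.6725 -0.112 ]
 [ 0.6769 -0.2559]
 [ 0.5232 -0.2602]] [ 0.598  -0.1858] [(np.float64(0.14520181765867032), np.float64(91.55333746537217)), (np.float64(0.1533031960750836), np.float64(1.1217386695124483)), (np.float64(0.14389262954059795), np.float64(-88.23475795017133)), (np.float64(0.1538311010880726), np.float64(-178.3887906774517))]
0.116 [ 0.5175 -0.1138] [ 0.6625 -0.1117]
0.102 [ 0.5219 -0.1126] [ 0.6615 -0.1111]
foot [0.4644 0.1633] [0.8877 0.1935] 0.42439920804686204 4.083063459859985
topback [0.4687 0.1873] [0.87   0.2163] 0.4023709376020169 4.122851886037811
topfront? [0.4709 0.18  ] [0.8525 0.208 ] 0.3826412827140202 4.207401894656886
```

```bash
python3 - <<'E' | tail -2
from m import *
g=lambda u,v:((u+.5)/4.4+120-.5,(v+.5)/4.4+115-.5)
h=lambda u,v:((u+.5)/4.4+290-.5,(v+.5)/4.4+115-.5)
c=D["a"]
a,b=unproj(c,g(70,135),.136)[:2],unproj(c,h(778,134),.136)[:2]; print("front top",a,b,np.linalg.norm(a-b),ang(b-a))
th=np.radians(4.1); ex=np.array([np.cos(th),np.sin(th)]); ey=np.array([-ex[1],ex[0]])
print("guide lateral",a@ey,b@ey,"blade", np.array([.682,.1365])@ex,np.array([.682,.1365])@ey,"tablecentre", np.array([.6811,.1154])@ex,np.array([.6811,.1154])@ey)
E
```

```text
front top [0.4729 0.1678] [0.8721 0.1963] 0.4001797356471575 4.083063459859986
guide lateral 0.13354946744701054 0.13343117496342966 blade 0.6900140151103155 0.08738940983518206 tablecentre 0.6876077223302579 0.06640775701523856
```

```bash
python3 - <<'E' | tail -12
from m import *
from plant import robot
from scipy.spatial.transform import Rotation as Ro
c=D["b"]; R=Ro.from_euler('xyz',[180,0,94.089],degrees=True).as_matrix(); t=np.array([.6002,-.1289,.4301])
f=cv2.imread("pics/wb.png"); f=cv2.resize(f,(800,600),interpolation=cv2.INTER_CUBIC)
for L,col in ((.055,(0,255,255)),(.06,(0,255,0)),(.073,(255,0,0))):
  for y in (-.0425,.0425,-.057,.057):
    for x in (-.011,.011):
      p=proj(c,R@np.array([x,y,L])+t)[0]/s; print(L,y,x,p); cv2.circle(f,(int(p[0]),int(p[1])),3,col,-1)
cv2.imwrite("pics/wb_tip.png",f[350:600])
E
```

```text
0.06 -0.057 -0.011 [224.0951 443.9681]
0.06 -0.057 0.011 [215.5666 383.3589]
0.06 0.057 -0.011 [576.9966 443.748 ]
0.06 0.057 0.011 [585.5137 383.1783]
0.073 -0.0425 -0.011 [278.8187 421.0999]
0.073 -0.0425 0.011 [273.3946 364.2128]
0.073 0.0425 -0.011 [522.2733 420.9605]
0.073 0.0425 0.011 [527.6901 364.0995]
0.073 -0.057 -0.011 [237.2617 421.1237]
0.073 -0.057 0.011 [229.986  364.2321]
0.073 0.057 -0.011 [563.7773 420.9367]
0.073 0.057 0.011 [571.0411 364.0802]
```

View pics/wb_tip.png

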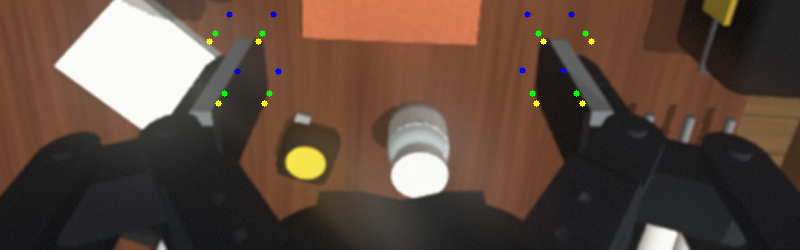

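```bash
cat > r.py <<'E'
from h import *
from plant import robot
np.set_printoptions(precision=4,suppress=True)
TH=np.radians(4.1); EX=np.array([np.cos(TH),np.sin(TH)]); EY=np.array([-EX[1],EX[0]])
def g2w(X,Y,z): return np.array([*(X*EX+Y*EY),z])
def w2g(p): return np.array([p[:2]@EX,p[:2]@EY])
def F(n=6,dt=.02):
    L=[]
    for _ in range(n):
        robot.pause(dt); o=robot.observe(); L.append(np.r_[o["ft_force"],o["torque"]])
    f=np.mean(L,0); return np.array([f[:2]@EX,f[:2]@EY,f[2],f[5]])  # G frame Fx,Fy,Fz, Mz
def st(tag=""):
    o=robot.observe(); print(tag,"t",round(o["time"],2),"G",w2g(o["tool_pos"]),"z",o["tool_pos"][2:],"yaw",o["tcp_rot"][2:],"F",F())
E
python3 - <<'E'
from r import *
n=np.radians(91.5); N=np.array([np.cos(n),np.sin(n)])
e=np.array([.598,-.186])-N*.0722
s0=e-N*.035
robot.move_pose([*s0,.30],[180,0,91.5])
robot.line_to([*s0,.180],vel=.1); robot.pause(.2); st("start")
c=robot.get_calibration("wrist"); f=robot.grab_frame("wrist"); cv2.imwrite("pics/w1.png",cv2.resize(f,(800,600)))
cv2.imwrite("pics/s1.png",cv2.resize(robot.grab_frame("side")[150:270,220:380],None,fx=5,fy=5,interpolation=cv2.INTER_CUBIC))
E
```

```text
start t 6.8 G [ 0.5785 -0.3355] z [0.1805] yaw [91.5004] F [-0.0246 -0.1189  0.0862 -0.0191]
```

View pics/w1.png

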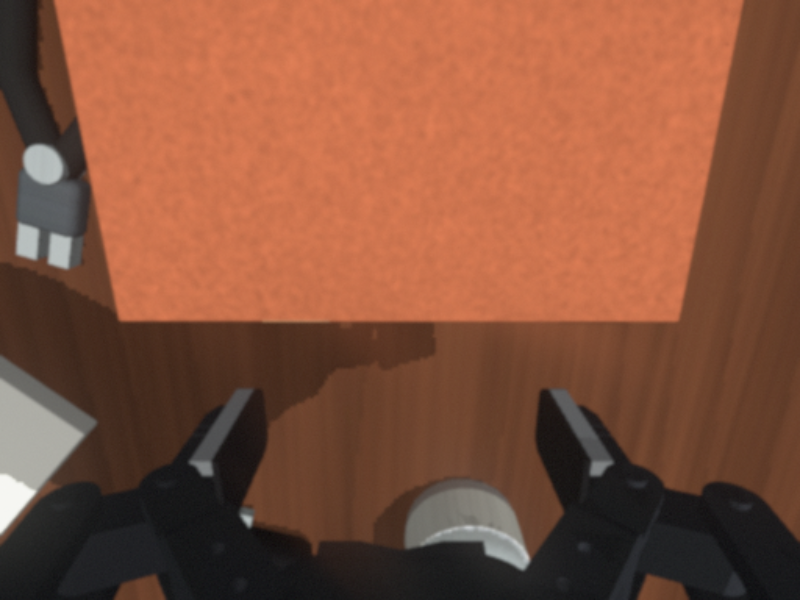

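View pics/s1.png

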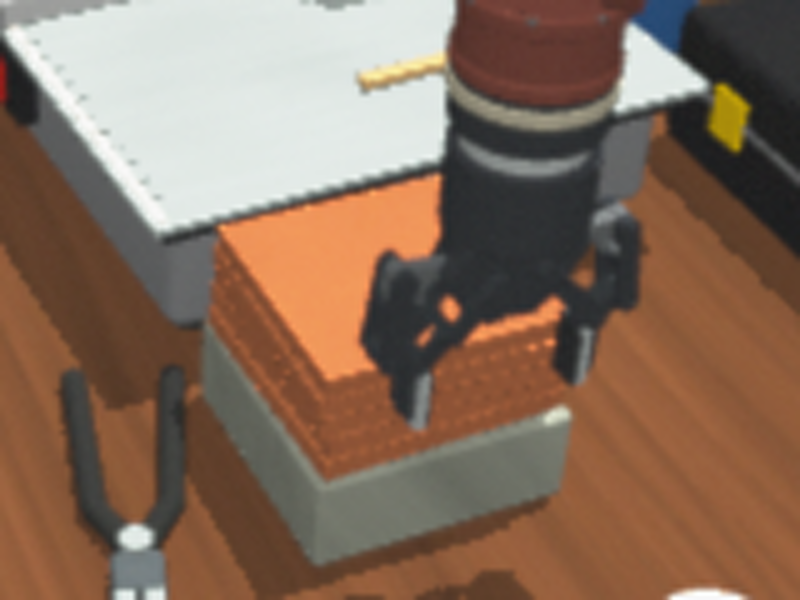

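```bash
python3 - <<'E'
from r import *
c=robot.get_calibration("side"); o=robot.observe(); p=o["tool_pos"]; print(p)
for L in (.056,.06,.064,.073):
    for dx in (-.0425,-.0475,.0425,.0475):
        q=proj(c,[p[0]+dx,p[1]-.010,p[2]-L])[0]; print(L,dx,(q-[220,150])*5+2)
E
```

```text
[ 0.6008 -0.2932  0.1801]
0.056 -0.0425 [425.9944 425.5724]
0.056 -0.0475 [417.1393 427.8421]
0.056 0.0425 [572.4853 388.0259]
0.056 0.0475 [580.8711 385.8766]
0.06 -0.0425 [425.3501 431.501 ]
0.06 -0.0475 [416.514  433.7746]
0.06 0.0425 [571.5356 393.8868]
0.06 0.0475 [579.9045 391.7334]
0.064 -0.0425 [424.7088 437.4029]
0.064 -0.0475 [415.8916 439.6804]
0.064 0.0425 [570.5901 399.722 ]
0.064 0.0475 [578.9421 397.5647]
0.073 -0.0425 [423.2762 450.5857]
0.073 -0.0475 [414.5013 452.8718]
0.073 0.0425 [568.4778 412.7581]
0.073 0.0475 [576.792  410.5921]
```

```bash
python3 - <<'E'
from r import *
o=robot.observe(); p=np.array(o["tool_pos"]); n=np.radians(91.5); N=np.array([np.cos(n),np.sin(n),0])
robot.line_to([p[0],p[1],.1775],vel=.03); robot.pause(.15); st("low")
q=np.array([p[0],p[1],.1775])
hit=robot.line_to(q+N*.018,vel=.05,guard=2.5); st(f"a {hit}")
if not hit: hit=robot.line_to(q+N*.032,vel=.012,guard=2.5)
st(f"b {hit}")
cv2.imwrite("pics/s2.png",cv2.resize(robot.grab_frame("side")[150:270,220:380],None,fx=5,fy=5,interpolation=cv2.INTER_CUBIC))
E
```

```text
low t 7.4 G [ 0.5783 -0.3354] z [0.1775] yaw [91.5005] F [-0.3167 -0.1498 -0.0045 -0.0083]
a False t 8.01 G [ 0.5793 -0.3171] z [0.1776] yaw [91.5327] F [-0.1607  0.3039  0.1553 -0.01  ]
b True t 8.74 G [ 0.5793 -0.3115] z [0.177] yaw [91.4948] F [ 0.4209 -0.5495  0.6542  0.0348]
```

View pics/s2.png

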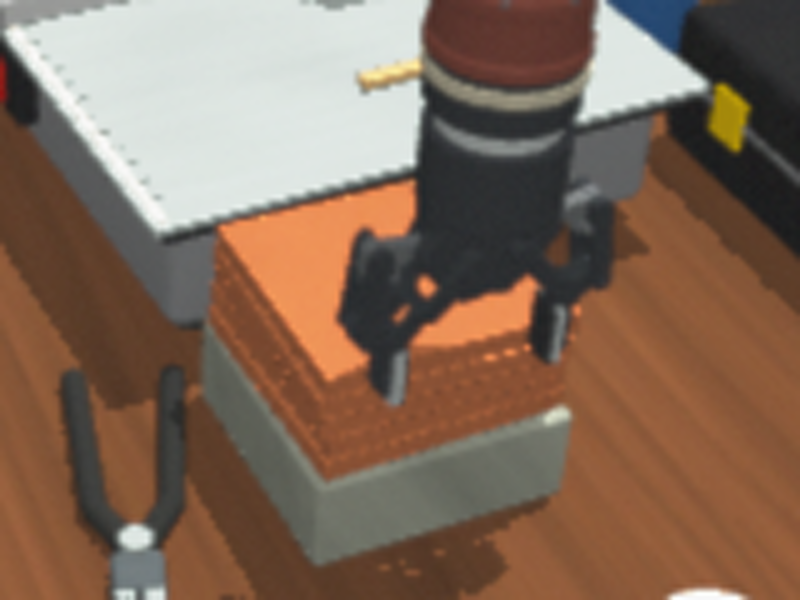

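```bash
python3 - <<'E'
from r import *
Y0=-.311
for Y,v in ((-.28,.03),(-.21,.05),(-.14,.05),(-.10,.04),(-.045,.04)):
    a=min(1,(Y-Y0)/.17); yaw=91.5+2.6*a; X=.5793+.0037*a
    hit=robot.line_to(g2w(X,Y,.1775),vel=v,rotation=[180,0,yaw],guard=18)
    o=robot.observe(); f=o["ft_force"]; print("end-of-line Fxy", f[:2]@EX,f[:2]@EY,f[2]); st(f"{Y} {hit}")
    if hit: break
f=robot.grab_frame("wrist"); cv2.imwrite("pics/w2.png",cv2.resize(f,(800,600)))
cv2.imwrite("pics/s3.png",cv2.resize(robot.grab_frame("side")[110:270,190:380],None,fx=4,fy=4,interpolation=cv2.INTER_CUBIC))
E
```

```text
end-of-line Fxy 0.48434405362115146 -0.6559701552658257 -0.9666329104484762
-0.28 False t 10.09 G [ 0.58   -0.2799] z [0.1776] yaw [91.9797] F [-0.0546  0.1991 -0.2073 -0.0052]
end-of-line Fxy 0.41976710371893855 -4.29887155447907 2.7563652433104413
-0.21 False t 11.74 G [ 0.5818 -0.2095] z [0.1783] yaw [93.0791] F [-0.0287 -4.3023  3.7107  0.046 ]
end-of-line Fxy 0.1545616033194817 -0.7464858125354277 -0.360728475610824
-0.14 False t 13.39 G [ 0.583  -0.1398] z [0.1776] yaw [94.104] F [-0.1038 -0.2995  0.4017  0.0001]
end-of-line Fxy 0.43808427380694737 -0.8889869747081757 0.05505569611964001
-0.1 False t 14.64 G [ 0.583  -0.0997] z [0.1775] yaw [94.1124] F [0.3253 0.0204 0.077  0.0036]
end-of-line Fxy -0.7679580555344359 0.1430446772421266 -0.3408146753748499
-0.045 False t 16.27 G [ 0.5831 -0.0449] z [0.1777] yaw [94.099] F [-0.1243 -0.0853  0.3743 -0.0083]
```

View pics/w2.png

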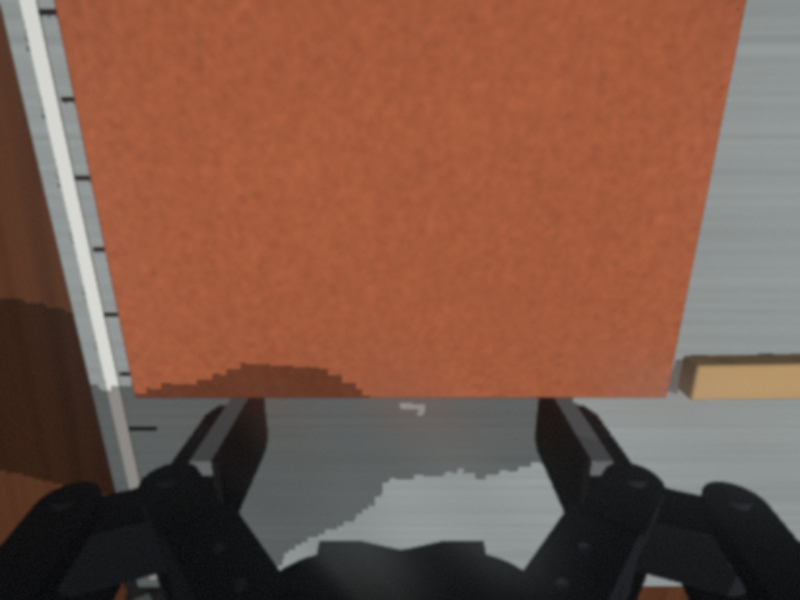

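View pics/s3.png

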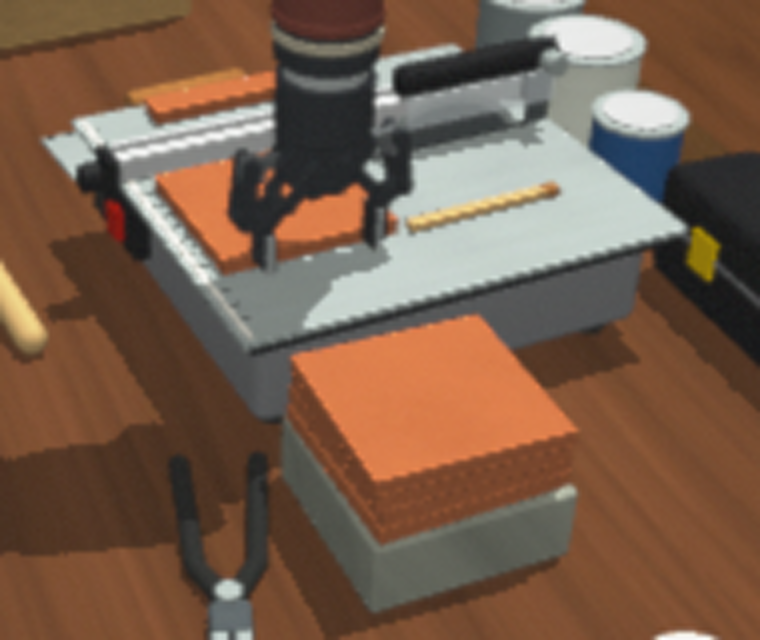

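```bash
python3 - <<'E'
from r import *
Y=-.0449
g=3
while Y<-.030:
    hit=robot.line_to(g2w(.583,Y+.004,.1775),vel=.015,rotation=[180,0,94.1],guard=g)
    o=robot.observe(); f=o["ft_force"]; Yn=w2g(o["tool_pos"])[1]; print(g,hit,round(o["time"],2),Yn,f[:2]@EX,f[:2]@EY,o["torque"][2])
    if hit: g+=1.5; 
    Y=max(Yn,Y)
    if g>14: break
st()
E
```

```text
3 True 16.68 -0.04421419548508128 -0.25163977754016537 -0.025868082111464224 -0.01964689360768435
4.5 False 17.11 -0.03999659664013682 -0.7883215810126996 -1.4400478552285552 -0.05851571907509859
4.5 False 17.54 -0.035716836549061305 -0.31311424277237576 0.6476692572546732 -0.00223877794548321
4.5 False 17.98 -0.03160202523078438 0.7975089355790913 -3.0457664262502546 -0.019955673499223364
4.5 False 18.4 -0.02751206734794572 0.11237961488612508 -2.3033085607352226 -0.08568547683945199
 t 18.4 G [ 0.5831 -0.0275] z [0.1776] yaw [94.1065] F [ 0.4361 -2.8983  0.5047 -0.0718]
```

```bash
python3 - <<'E'
from r import *
f0=F()[1]; 
hit=robot.line_to(g2w(.583,-.014,.1775),vel=.008,rotation=[180,0,94.1],guard=max(3,6.5+f0))
o=robot.observe(); f=o["ft_force"]; print(hit,f[:2]@EX,f[:2]@EY); st()
f=robot.grab_frame("wrist"); cv2.imwrite("pics/w3.png",cv2.resize(f,(800,600)))
E
```

```text
True 0.8925053345653807 -1.4366567052954469
 t 19.43 G [ 0.5829 -0.0233] z [0.1773] yaw [94.0761] F [-0.0569 -0.169   0.6891  0.0067]
```

View pics/w3.png

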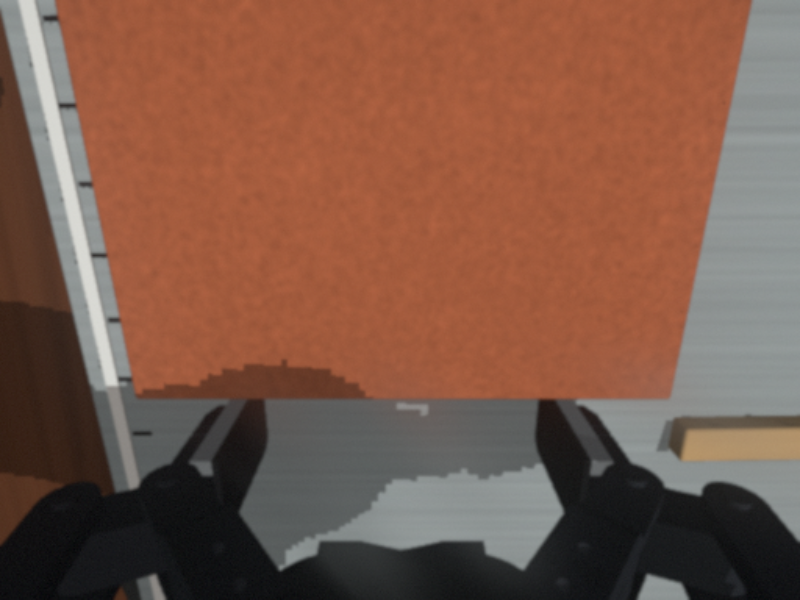

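```bash
python3 - <<'E'
from r import *
Y=-.0233
for i in range(22):
    Y+=.0005
    hit=robot.line_to(g2w(.583,Y,.1775),vel=.01,rotation=[180,0,94.1],guard=9)
    f=F(4,.015); o=robot.observe(); print(round(o["time"],2),hit,"cmd",round(Y,4),"act",w2g(o["tool_pos"])[1].round(5),"F",f,"yaw",o["tcp_rot"][2].round(3))
    if hit or f[1]<-6.5: break
E
```

```text
19.89 False cmd -0.0228 act -0.02319 F [ 0.4511 -5.3622 -2.6319  0.241 ] yaw 94.087
20.21 False cmd -0.0223 act -0.02307 F [ 0.067  -7.864  -3.4139  0.3512] yaw 94.079
```

```bash
python3 - <<'E'
from r import *
Y=-.0226; yaw=94.1
for i in range(10):
    hit=robot.line_to(g2w(.583,Y,.1775),vel=.01,rotation=[180,0,yaw],guard=6)
    f=F(4,.015); o=robot.observe(); print(round(o["time"],2),hit,"cmd",round(Y,4),yaw,"act",w2g(o["tool_pos"]).round(5),"F",f,"rx",f[3]/f[1],"yaw",o["tcp_rot"][2].round(3))
    if hit or f[1]<-9 or abs(f[3])<.08: break
    yaw+=.15; Y+=.0475*np.radians(.15)
E
```

```text
20.52 False cmd -0.0226 94.1 act [ 0.5829 -0.0231] F [ 0.545  -6.3205 -3.1276  0.2775] rx -0.043903214448028735 yaw 94.083
20.84 False cmd -0.0225 94.25 act [ 0.5829 -0.0231] F [ 0.7076 -6.3389 -3.251  -0.0918] rx 0.014487892139210548 yaw 94.202
21.16 False cmd -0.0224 94.4 act [ 0.5829 -0.0231] F [ 1.0647 -6.7561 -3.1818 -0.3549] rx 0.05253752716669128 yaw 94.324
21.48 False cmd -0.0222 94.55000000000001 act [ 0.5829 -0.0232] F [ 0.9263 -7.9671 -3.3401 -0.3637] rx 0.045648943779970745 yaw 94.459
21.79 False cmd -0.0221 94.70000000000002 act [ 0.583  -0.0232] F [ 1.3202 -9.2451 -3.3599 -0.3921] rx 0.04241514615826639 yaw 94.595
```

```bash
python3 - <<'E'
from r import *
Y=-.0224; yaw=94.22
for i in range(8):
    hit=robot.line_to(g2w(.583,Y,.1775),vel=.01,rotation=[180,0,yaw],guard=6)
    f=F(4,.015); o=robot.observe(); print(round(o["time"],2),hit,"cmd",round(Y,4),yaw,"act",w2g(o["tool_pos"]).round(5),"F",f,"rx",f[3]/f[1],"yaw",o["tcp_rot"][2].round(3))
    if hit or f[1]<-8.5: break
    Y+=.0002
robot.pause(.5); st("held")
cv2.imwrite("pics/sc4.png",cv2.resize(robot.grab_frame("scene")[150:350,130:350],None,fx=3.5,fy=3,interpolation=cv2.INTER_CUBIC))
# back away, up, over to the rear
robot.line_to(g2w(.583,-.040,.1775),vel=.04)
st("off")
robot.line_to(g2w(.583,-.060,.30),vel=.2)
p=[.455,.08,.33]
robot.move_pose(p,[180,0,184.1]); robot.pause(.2)
import pickle
c=robot.get_calibration("wrist"); f=robot.grab_frame("wrist"); cv2.imwrite("pics/w4.png",f); cv2.imwrite("pics/w4b.png",cv2.resize(f,(800,600)))
pickle.dump({"c":c},open("D4.pkl","wb")); st("view")
E
```

```text
22.11 False cmd -0.0224 94.22 act [ 0.5829 -0.0231] F [ 0.1751 -6.9355 -2.5593  0.0251] rx -0.0036208279991470083 yaw 94.177
22.43 False cmd -0.0222 94.22 act [ 0.5829 -0.023 ] F [-0.2061 -7.3446 -2.3838  0.043 ] rx -0.0058523590658521845 yaw 94.17
22.74 False cmd -0.022 94.22 act [ 0.5829 -0.023 ] F [-0.2545 -8.4354 -2.5653  0.0646] rx -0.007661624695680091 yaw 94.163
23.06 False cmd -0.0218 94.22 act [ 0.5829 -0.023 ] F [-0.2199 -9.8003 -3.0688  0.1082] rx -0.011038529505594016 yaw 94.16
held t 23.56 G [ 0.5829 -0.023 ] z [0.1773] yaw [94.157] F [-0.2766 -9.3938 -2.7343  0.1045]
off t 24.32 G [ 0.583 -0.04 ] z [0.1775] yaw [94.2077] F [-0.0563  0.0886  0.094  -0.0206]
view t 26.72 G [0.4597 0.0471] z [0.3298] yaw [-175.9413] F [ 0.3029 -0.221   0.2008  0.    ]
```

View pics/sc4.png

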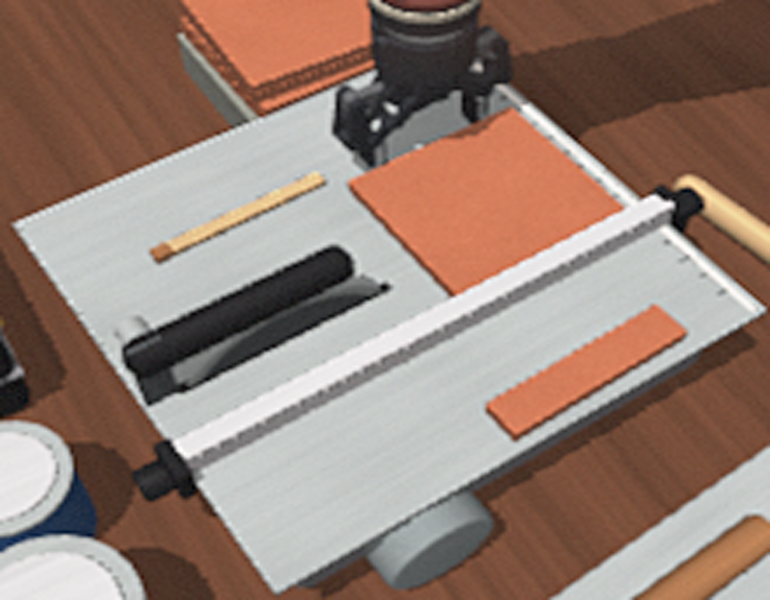

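View pics/w4b.png

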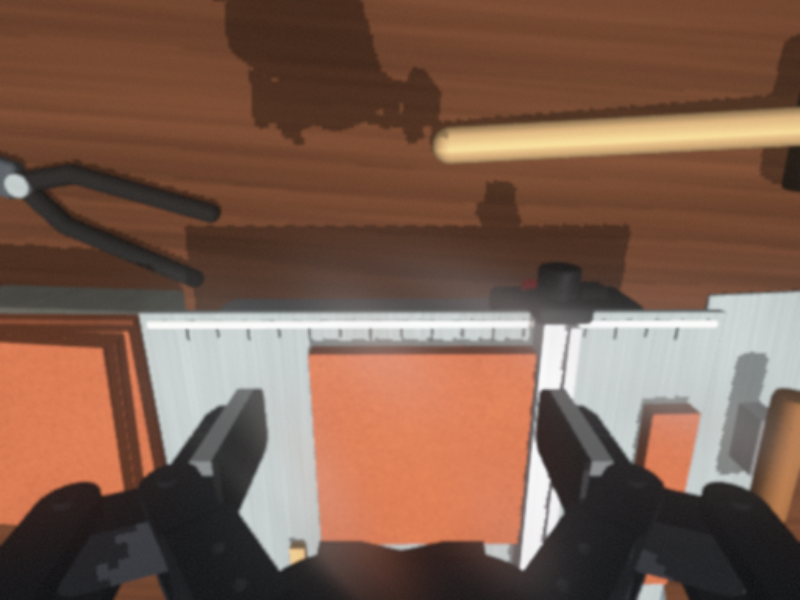

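```bash
python3 - <<'E'
from r import *
import pickle
c=pickle.load(open("D4.pkl","rb"))["c"]; s=512/800
for p in [(309,354),(536,354),(519,544),(320,544)]: print(p,w2g(unproj(c,((p[0]+.5)*s-.5,(p[1]+.5)*s-.5),.128)))
print(robot.ik(g2w(.470,.06,.1775),[180,0,184.2]))
print(robot.ik(g2w(.470,.06,.30),[180,0,184.2]))
E
python3 -c "
import cv2
a=cv2.imread('pics/w4.png')[160:360,180:380];cv2.imwrite('pics/w4z.png',cv2.resize(a,None,fx=3,fy=3,interpolation=cv2.INTER_CUBIC))"
```

```text
(309, 354) [ 0.5062 -0.0109]
(536, 354) [0.5063 0.1324]
(519, 544) [0.6597 0.1337]
(320, 544) [ 0.6597 -0.0125]
[ -4.4991 -15.7774 -28.1804  77.597    0.      -8.6991]
[ -4.4991 -16.2643 -15.8488  90.4155   0.      -8.6991]
```

View pics/w4z.png

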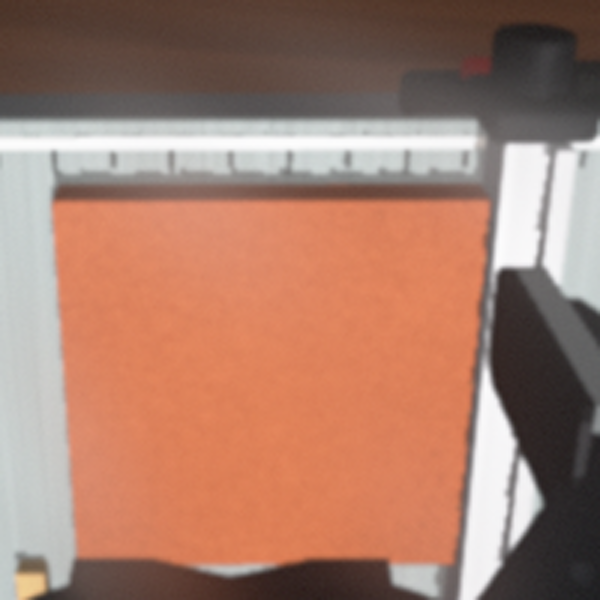

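```bash
python3 - <<'E'
from r import *
R=[180,0,184.17]
robot.move_pose(g2w(.468,.060,.26),R)
robot.line_to(g2w(.468,.060,.1775),vel=.1); robot.pause(.15); st("down")
hit=robot.line_to(g2w(.486,.060,.1775),vel=.04,guard=2.5); st(f"a {hit}")
if not hit: hit=robot.line_to(g2w(.500,.060,.1775),vel=.012,guard=2.5)
st(f"b {hit}")
f=robot.grab_frame("wrist"); cv2.imwrite("pics/w5.png",cv2.resize(f,(800,600)))
E
```

```text
down t 28.33 G [0.4684 0.0599] z [0.1782] yaw [-175.8292] F [ 0.3429 -0.1341  0.3325 -0.0186]
a False t 29.03 G [0.486 0.06 ] z [0.1773] yaw [-175.8262] F [ 0.0129 -0.2149  0.2731 -0.0058]
b True t 29.93 G [0.4953 0.06  ] z [0.177] yaw [-175.8289] F [ 0.2211 -0.0711 -0.1482  0.0125]
```

View pics/w5.png

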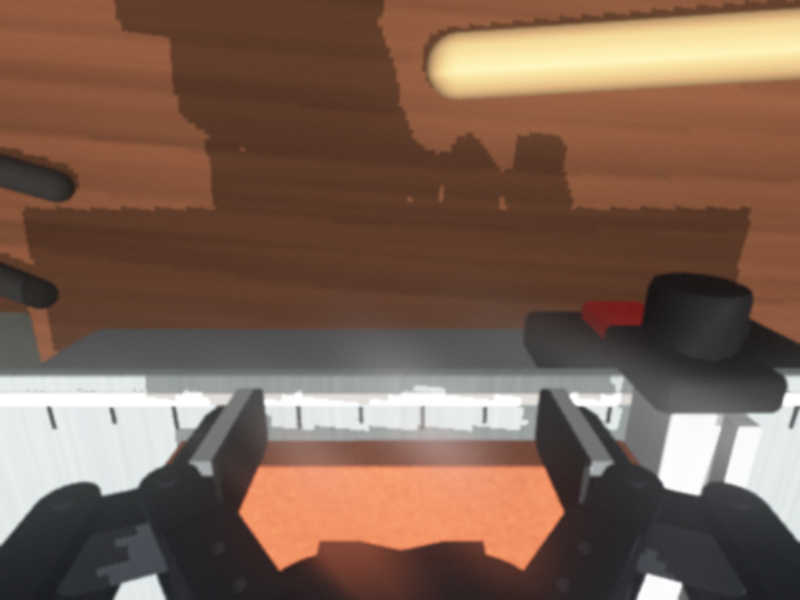

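```bash
python3 - <<'E'
from r import *
R=[180,0,184.17]
X=.4953; g=4.5; X0=X
while X<.5135:
    Xt=X+.006; hit=robot.line_to(g2w(Xt,.060+.009*(Xt-X0),.1775),vel=.015,rotation=R,guard=g)
    f=F(3,.01); o=robot.observe(); Xn=w2g(o["tool_pos"])[0]; print(g,hit,round(o["time"],2),w2g(o["tool_pos"]),f)
    if hit: g+=1.2
    X=max(Xn,X)
    if g>13: break
E
```

```text
4.5 True 30.37 [0.4959 0.0601] [0.5499 0.3332 0.3768 0.0386]
5.7 False 30.96 [0.5018 0.0601] [-2.7968 -0.5237 -2.06   -0.0223]
5.7 False 31.52 [0.5081 0.0601] [-1.5707 -0.1856 -1.0775 -0.0106]
5.7 True 31.77 [0.5079 0.0602] [-0.2081  0.27   -0.4132  0.0127]
6.9 True 32.08 [0.5087 0.0603] [ 0.4635 -0.1379  0.1035  0.0076]
8.1 False 32.68 [0.5146 0.0602] [-2.4837  0.2901 -2.2654 -0.0184]
```

```bash
python3 - <<'E'
from r import *
R=[180,0,184.17]
X=.5146; X0=.4953
prev=0
for i in range(60):
    X+=.0007 if X<.524 else .0005
    hit=robot.line_to(g2w(X,.060+.009*(X-X0),.1775),vel=.01,rotation=R,guard=8.5)
    f=F(3,.012); o=robot.observe(); g=w2g(o["tool_pos"]); print(hit,round(o["time"],2),"cmd",round(X,4),g,"lag",round((X-g[0])*1e3,2),f)
    if hit or f[0]<-4.2: break
E
```

```text
False 32.96 cmd 0.5153 [0.5152 0.0602] lag 0.06 [-3.1866  0.1293 -2.6042 -0.0262]
False 33.23 cmd 0.516 [0.5161 0.0602] lag -0.06 [-2.6151  0.0492 -1.9552  0.0359]
False 33.51 cmd 0.5167 [0.5168 0.0602] lag -0.07 [-2.6307 -0.274  -2.2825 -0.0015]
False 33.78 cmd 0.5174 [0.5174 0.0602] lag -0.04 [-3.1711  0.2983 -1.7574  0.0162]
False 34.06 cmd 0.5181 [0.5182 0.0602] lag -0.06 [-3.1793 -0.2118 -1.0675 -0.0204]
False 34.33 cmd 0.5188 [0.5188 0.0602] lag -0.05 [-3.7724  0.0659 -0.8677  0.0031]
False 34.61 cmd 0.5195 [0.5196 0.0602] lag -0.05 [-3.4932 -0.3011 -0.82   -0.0113]
False 34.88 cmd 0.5202 [0.5203 0.0602] lag -0.06 [-3.9272 -0.2309 -0.7539  0.0313]
False 35.16 cmd 0.5209 [0.5209 0.0602] lag -0.02 [-3.5151 -0.2991 -0.8152 -0.0096]
False 35.43 cmd 0.5216 [0.5216 0.0602] lag -0.02 [-5.0551  0.1712  0.0653  0.0167]
```

```bash
python3 - <<'E'
from r import *
R=[180,0,184.17]
X=.5216; X0=.4953
h=[]
for i in range(40):
    X+=.0005
    hit=robot.line_to(g2w(X,.060+.009*(X-X0),.1775),vel=.008,rotation=R,guard=6)
    f=F(4,.012); o=robot.observe(); g=w2g(o["tool_pos"]); print(hit,round(o["time"],2),"cmd",round(X,4),g,"lag",round((X-g[0])*1e3,2),f)
    if hit or f[0]<-6.2 or X-g[0]>.0003: break
E
```

```text
False 35.72 cmd 0.5221 [0.5221 0.0603] lag 0.01 [-4.9855 -0.0754  0.6079  0.0009]
False 36.0 cmd 0.5226 [0.5226 0.0602] lag 0.0 [-4.8331  0.1755  0.3972  0.0022]
False 36.28 cmd 0.5231 [0.5231 0.0603] lag 0.01 [-4.9993 -0.0308 -0.0181 -0.0134]
False 36.57 cmd 0.5236 [0.5236 0.0602] lag -0.01 [-4.9519 -0.0778  0.2117 -0.0084]
False 36.85 cmd 0.5241 [0.5241 0.0603] lag 0.01 [-4.3399 -0.1001  0.492   0.0206]
False 37.13 cmd 0.5246 [0.5246 0.0602] lag -0.0 [-4.6708 -0.1403  0.6882  0.0247]
False 37.42 cmd 0.5251 [0.5251 0.0603] lag 0.02 [-5.0211  0.0999  0.3334  0.0068]
False 37.7 cmd 0.5256 [0.5256 0.0603] lag -0.0 [-4.9632  0.0116  0.6608 -0.0103]
False 37.98 cmd 0.5261 [0.5261 0.0603] lag 0.01 [-5.1725  0.0625  0.513   0.0187]
False 38.27 cmd 0.5266 [0.5266 0.0603] lag 0.01 [-4.797   0.0533  0.789   0.0142]
False 38.55 cmd 0.5271 [0.5271 0.0603] lag 0.01 [-5.277  -0.4001  0.1948  0.012 ]
False 38.83 cmd 0.5276 [0.5276 0.0603] lag -0.0 [-5.3083  0.2887  0.4784 -0.0211]
False 39.12 cmd 0.5281 [0.5281 0.0603] lag -0.0 [-4.3875  0.2969  0.9064  0.0015]
False 39.4 cmd 0.5286 [0.5286 0.0603] lag -0.01 [-5.0874  0.151   0.5348 -0.0189]
False 39.68 cmd 0.5291 [0.5291 0.0603] lag 0.02 [-4.6843  0.3784  0.3426  0.0117]
False 39.97 cmd 0.5296 [0.5296 0.0603] lag -0.01 [-4.6589  0.307   0.7099  0.0112]
False 40.25 cmd 0.5301 [0.5301 0.0603] lag 0.0 [-5.2749 -0.1948  0.596  -0.0069]
False 40.53 cmd 0.5306 [0.5306 0.0603] lag 0.01 [-5.3977 -0.0291  0.9118  0.0079]
False 40.82 cmd 0.5311 [0.531  0.0603] lag 0.12 [-5.8653 -0.1898  1.1369 -0.0053]
False 41.1 cmd 0.5316 [0.5313 0.0603] lag 0.35 [-7.7144 -0.4033  2.1022 -0.0041]
```

```bash
python3 - <<'E'
from r import *
st("held")
import pickle
o=robot.observe(); g=w2g(o["tool_pos"])
robot.line_to(g2w(g[0]-.004,g[1],.1775),vel=.015); st("off")
robot.line_to(g2w(.490,.0603,.1775),vel=.08)
robot.line_to(g2w(.480,.0603,.30),vel=.2)
robot.move_pose([.47,.13,.36],[180,0,184.1]); robot.pause(.2)
c=robot.get_calibration("wrist"); f=robot.grab_frame("wrist"); cv2.imwrite("pics/w6.png",f); cv2.imwrite("pics/w6b.png",cv2.resize(f,(800,600)))
pickle.dump({"c":c},open("D6.pkl","wb")); st("view")
cv2.imwrite("pics/sc6.png",cv2.resize(robot.grab_frame("scene")[150:350,130:350],None,fx=3.5,fy=3,interpolation=cv2.INTER_CUBIC))
cv2.imwrite("pics/s6.png",cv2.resize(robot.grab_frame("side")[110:270,190:380],None,fx=4,fy=4,interpolation=cv2.INTER_CUBIC))
E
```

```text
held t 41.1 G [0.5313 0.0603] z [0.1775] yaw [-175.8292] F [-7.5062 -0.5587  2.5951  0.0247]
off t 41.64 G [0.5276 0.0603] z [0.1777] yaw [-175.8362] F [0.1942 0.3893 0.0892 0.0096]
view t 43.76 G [0.4778 0.0957] z [0.3585] yaw [-175.9385] F [ 0.0416 -0.1097  0.265   0.0108]
```

View pics/w6b.png

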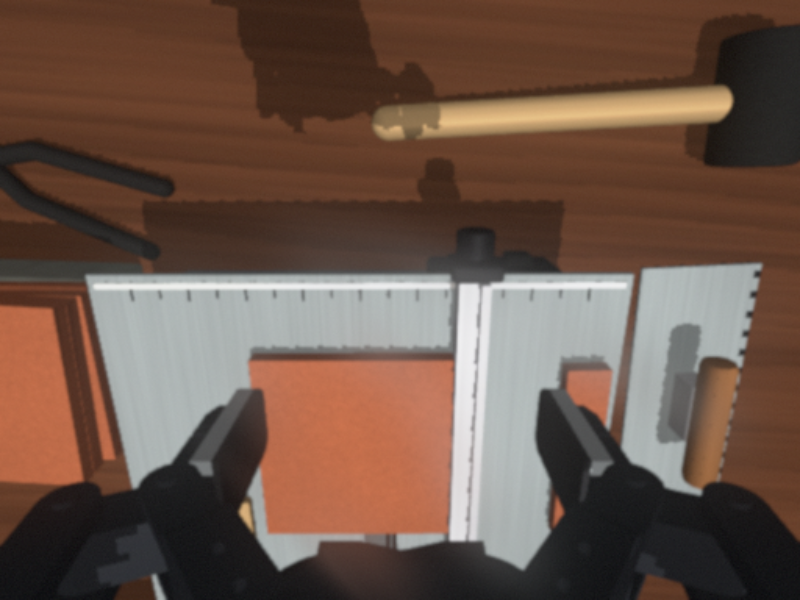

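View pics/sc6.png

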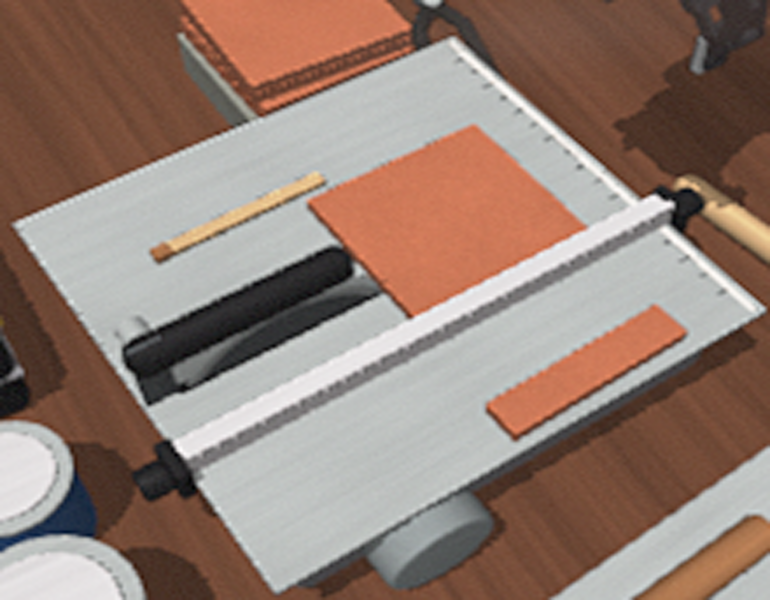

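View pics/s6.png

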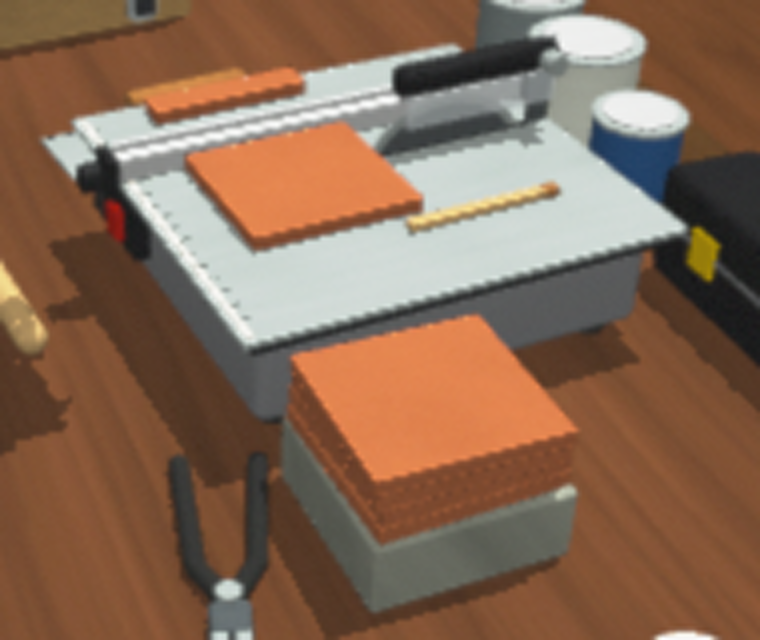

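```bash
python3 - <<'E'
from r import *
import pickle
c=pickle.load(open("D6.pkl","rb"))["c"]; a=cv2.imread("pics/w6.png")
x0,y0=265,215; z=6
cv2.imwrite("pics/w6z.png",cv2.resize(a[y0:y0+135,x0:x0+60],None,fx=z,fy=4.4,interpolation=cv2.INTER_CUBIC))
s=.64
for p in [(250,359),(454,358),(448,533),(268,533)]: print(p,w2g(unproj(c,((p[0]+.5)*s-.5,(p[1]+.5)*s-.5),.128)))
E
```

```text
(250, 359) [ 0.541  -0.0099]
(454, 358) [0.5402 0.1329]
(448, 533) [0.695  0.1335]
(268, 533) [ 0.695  -0.0111]
```

View pics/w6z.png

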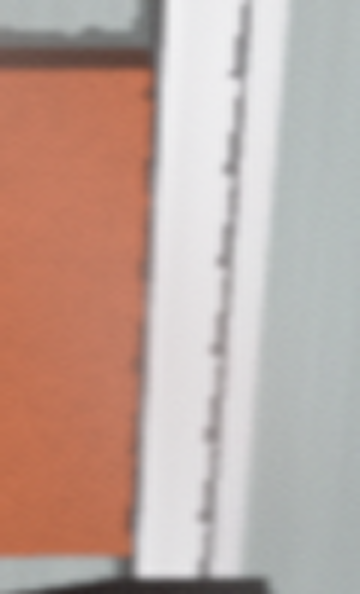

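```bash
python3 - <<'E'
from plant import robot
print(robot.observe()["time"]); print(robot.job_done())
E
```

```text
43.9583
the job is handed in; nothing more can be done
None
```

I handed the job in at 44 s of the 70 s allowed. The tile is flat on the saw table, flush along the rip guide and touching the front of the blade.

- **Slide:** I pushed the top tile's right edge with the open fingers, and it went off the stack onto the table at about 3–4.5 N. The side view afterwards shows the four tiles under it looking undisturbed. The tile passed about 4 mm from the pencil without touching it.
- **Press home:** The near corner met the guide first, so I turned the tile slightly until both fingers shared the load. I then held it with about 9.5 N at the tool for half a second, roughly 5 N above the sliding force.
- **Feed:** I fed it along the guide at about 5 N. The force then rose to 7.7 N and the tile stopped moving, so it bears on the blade with about 2.5 N. I drew the fingers straight back and the arm now touches nothing.

**Last checks:**
- **Guide:** The tile's left edge lines up with the guide within about 1 mm, with an even hairline along its length.
- **Blade:** The front edge is where the blade's rim was measured. The exact contact with the blade rests on the felt force, because the camera is only good to about 2 mm.
- **Bench:** The pencil, offcut, nippers, mallet and trowel show no sign of having moved. I did not look at the tape and spacer jar again at the end.

Some guarded moves stopped early because the force reading is noisy by about 1 N. I used readings taken with the arm stopped to confirm contact with the guide and the blade.

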